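# Open the tight preserve jar in its jar stand

## Robot

A 6-joint arm with a two-finger parallel gripper is mounted at the origin on the work surface. World frame = base frame: x ahead of the robot, y to its left, z up, the work surface at z = 0. Lengths are in m, angles in rad, forces in N, time in s.
With the tool pointing down it reaches from about 0.325 to 0.9 m from the base axis. Payload 6.1 kg.
Tool frame: the origin (TCP) lies between the finger pads; the fingertips stand 17 mm ahead of it and the grasp point (between the pads) lies 2 mm behind it (bot.tip_extent is the distance from the TCP to the fingertips, in m); z points along the fingers, y is the line along which they close (so a half turn about z gives the same grasp; the last joint's range is limited). The gripper opens to 87 mm and grips with 3 to 60 N. Pads are 19 mm wide; open, the fingers measure 117 mm over their backs; the gripper's body (75 mm by 190 mm) begins 51 mm behind the grasp point.
Start: joints at [-0.126, 0.22, 1.526, -0, 1.395, -0.126], TCP at [0.625, -0, 0.24] pointing down, gripper open.
Joint ranges: [-2.98, 2.98], [-0.91, 2.08], [0.09, 2.57], [-1.24, 4.39], [0.2, 2.65], [-2.68, 2.68]. Speed limits (rad/s): [2.57, 2.57, 3.01, 3.14, 3.14, 3.14].

## Interface

Orientations are given as a unit quaternion [x, y, z, w].
In Python, from cell import monitor, imaging, workorder, bot gives the robot as it stands.
- The arm moves only by the shell command python3 -m jog 'ROWS' [FORCE]. ROWS is JSON, one flat list of numbers, 7 for each row, row after row: the turn, a rotation vector about the tool's x, y, z in rad, then the shift along the tool's x, y, z in mm, then the opening, from 0 (shut) to 1 (fully open). A call has exactly 8 rows; each row is the pose to reach, as a shift and turn from the pose commanded when the call began, along the tool's axes at that moment; what a row does not reach only later rows make up. A row lasts 1/10 s, in which the tool goes at most 50 mm and 8.59 degrees, less where a joint would pass 70% of its speed; a pose out of reach is approached as far as the arm can. A call with a gripper value outside its range is refused whole. The fingers move at their own pace and stop on an object; FORCE is the grip in N (left out, the last holds). Time passes only in rows, so rows that repeat a pose let the fingers close, or fill a call up. It gives the time, the measured TCP pose, the force, the opening and the grip force at its end, in the units of the state.
- monitor.observe(): the state, without advancing time (a new reading comes with each control period).
- imaging.get_image(name): name is "scene" or "side" or "wrist"; returns (picture, depth): 384x512x3 uint8, red, green, blue; 384x512 float32, m along the optical axis (not along the pixel's ray), 0 where there is no reading.
- imaging.camera_info(name): a dict with "fx", "fy", "cx", "cy" (pixels), "k1" (the pictures are not rectified: a ray, as slopes to the right and down, at radius r is drawn at 1 + k1 r^2 times it, then the intrinsics apply), "R" (3x3) and "t" (3): a world point X has camera coordinates R X + t; the wrist camera has in their place "hand_eye" (4x4, takes a point from camera to tool coordinates, whose origin is the TCP and whose axes are the flange's). Camera axes: x right, y down, z forward; pixel columns grow to the right and rows downward; lengths in m; the calibration is good to about 2 mm. A picture is of the moment at which its call begins: read the wrist's pose just before it. camera_info takes no time and is no camera call.
- workorder.finish_job(): hands the job in; it is judged then, once.
The state is a dict: "t": time; "qpos": joint angles; "qvel": joint speeds; "tau": joint torques, N m; "eef_pos": TCP position; "ee_rot": TCP orientation; "force": force on the tool from outside, world axes, zero at the start; "moment": the same for the moment, N m; "grip_width": finger opening in m; "grip_force": force on a finger pad.
Only numpy, scipy, OpenCV 4.12 (cv2) and the standard library are available. Lean on these libraries where they do the work, as an engineer would, in place of code of your own. Each camera call takes 0.05 s, during which the arm holds its last target. There are 200 camera calls.

## Task

The square white jar has a tight red cap and turns with it unless it is braced: first lay the loose retaining bar across the two slotted posts of the wooden stand, its cork block towards the jar, down on the slot floors, and let go of it. Then unscrew the red cap anticlockwise, stop turning once its threads come free, lift it straight up and finish while still holding it level, about 20 mm above the jar's mouth and centred over it. Leave the jar standing in its place with the bar across the posts, and do not shift the other kitchen things.

Things in the scene. Friction and masses are not known exactly. Their poses are not given: they have to be found in the camera images.
- stand: fixed wooden jar stand. Origin on the table under the middle of the jar's place; x points from the slotted posts to the jar, y from post to post, z up. Base plate 175 x 210 mm (x -112 to +62), 12 thick. A round collar (inner radius 31, outer 37, top at z = 32) keeps the jar's foot in place but lets it turn. Two dark posts, 24 mm thick along y, at x = -74.5, y = +80 and -80.
- slots (a point): midway between the two posts' slots, at the height of their floors, 35 mm above the table; axes as the stand's. Slots run along y, open upward, 26.5 mm wide, straight walls 29 mm high, then flared lead-ins to 75 mm above the table. The bar's origin belongs here, its axes along the stand's.
- jar_place (a point): centre of the jar's place on top of the stand's base plate, 12 mm above the table; axes as the stand's.
- bar: loose aluminium bar, 210 mm long (its y) x 24 wide (x) x 22 high, 0.45 kg, on the table at either side, knob up. Origin: centre of its underside. Black knob on top at the middle, 24 x 24 mm, z = 22 to 58: grip here, fingers closing along y for most room. A cork block 66 mm long (y), 22 high, sticks out of its +x side to x = +39; laid in the slots its face stands about 2.5 mm from the jar.
- brace (a point): centre of the cork block's face on the bar, 39 mm along +x from the bar's origin, 11 mm up.
- jar: loose white stoneware jar, 0.7 kg. Origin: centre of its underside, z up, x and y square to its sides. Round foot of radius 30 to z = 26 inside the collar, square part 66 x 66 mm from z = 24 to 52, smaller shoulder above, neck 44 mm in diameter to the mouth at z = 92. Starts on jar_place, flat sides along the stand's axes. It turns with the cap until a side meets the bar's block (at most 10 deg).
- mouth (a point): centre of the jar's mouth (rim), 92 mm above the jar's underside. Thread: three lugs in the cap hook under ridges, held by spring catches; a sprung seal presses the cap up with 8 N. Turned anticlockwise from above (+z) the cap comes free 35 to 50 deg (it varies) relative to the jar and meets stops past 78 deg; with the braced jar's play, turning 70 deg always frees it. Then it lifts straight up.
- cap: red round screw cap, 62 mm in diameter, 30 mm high (solid top 10, skirt 20), 0.05 kg. Origin: centre of the skirt's lower edge, z up; screwed on, it lies 73 mm above the jar's underside, the cap's top 115 mm above the table. It takes 0.5 to 1 N m to start. Raised 19 mm, the skirt clears the mouth; the seal springs it up 3 mm once free.
- mark (a point): outer end of the white stripe on the cap's top, 29 mm along the cap's +x, 30 mm above its origin; it shows how far the cap has turned. At the start it points 2 to 15 deg clockwise of the jar's +x.
- bowl: blue bowl, 120 mm across, 50 high; a bystander, leave alone. Origin: centre of its underside
- mill: dark wooden pepper mill, 52 mm across the foot, 142 high; a bystander, leave alone. Origin: centre of its underside
- mug: white mug, 80 mm across, 90 high; a bystander, leave alone. Origin: centre of its underside
- tin: round tin with green label, 72 mm across, 100 high; a bystander, leave alone. Origin: centre of its underside
- shaker: small glass salt shaker, 38 mm across, 75 high; a bystander, leave alone. Origin: centre of its underside
- spoon: wooden spoon lying flat; a bystander, leave alone. Origin: middle of the handle-to-bowl length, underside
Things that resemble listed ones, but are neither listed nor needed, are in the scene too. Of the things shaped like the cap, the red one is meant.

How it is judged:
By the outcome, as a careful person would: the job done as asked, in the order asked, and still so for the second after the job is handed in, while the arm keeps its last pose, push and grip.
It also fails if it takes over 54 s, if anything falls off the work surface, if the arm or the gripper's body presses on something with over 40 N, if the wrist force passes 120 N, or if a joint passes its speed limit or range.

## Working session

There is one attempt and no reset: what is moved stays moved. The work goes in short steps, Python scripts to look and compute and a shell command to move; the robot and the scene stay as the last step left them, time stands still between calls to the robot, and variables do not carry over. Pictures are saved under pics/ and viewed, at most 10 in all, crops included, and the job is handed in when it is done.

```bash
ls; mkdir -p pics
cat > h.py <<'E'
import numpy as np,cv2
from cell import monitor,imaging,workorder,bot
from scipy.spatial.transform import Rotation as Ro
def pose():
    s=monitor.observe(); T=np.eye(4); T[:3,:3]=Ro.from_quat(s["ee_rot"]).as_matrix(); T[:3,3]=s["eef_pos"]; return T
def shot(n,save=None):
    T=pose(); im,d=imaging.get_image(n); c=imaging.camera_info(n)
    if n=="wrist": M=T@np.array(c["hand_eye"])
    else:
        M=np.eye(4); R=np.array(c["R"]); M[:3,:3]=R.T; M[:3,3]=-R.T@np.array(c["t"])
    np.savez(f"{save or n}.npz",im=im,d=d,M=M,K=[c["fx"],c["fy"],c["cx"],c["cy"],c["k1"]])
    if save: cv2.imwrite(f"pics/{save}.png",im[:,:,::-1])
    return load(save or n)
def load(n): return dict(np.load(f"{n}.npz"))
def rays(S,uv):
    fx,fy,cx,cy,k=S["K"]; uv=np.asarray(uv,float).reshape(-1,2)
    p=cv2.undistortPoints(uv.reshape(-1,1,2),np.array([[fx,0,cx],[0,fy,cy],[0,0,1]]),np.array([k,0,0,0.])).reshape(-1,2)
    return np.c_[p,np.ones(len(p))]
def w(S,uv,z=None):
    "world points from depth, or from a plane at height z"
    r=rays(S,uv); M=S["M"]
    if z is None:
        uv=np.asarray(uv).reshape(-1,2).round().astype(int); d=S["d"][uv[:,1],uv[:,0]]
        return (r*d[:,None])@M[:3,:3].T+M[:3,3]
    v=r@M[:3,:3].T; return M[:3,3]+v*((z-M[2,3])/v[:,2])[:,None]
def cloud(S):
    h,wd=S["d"].shape; u,v=np.meshgrid(range(wd),range(h)); return w(S,np.c_[u.ravel(),v.ravel()]).reshape(h,wd,3)
E
python3 - <<'E'
from h import *
a=shot("scene","sc1");b=shot("side","sd1");
np.set_printoptions(precision=3,suppress=True)
for s in(a,b):print(s["M"],s["K"])
s=monitor.observe();print(s["t"],s["eef_pos"],s["ee_rot"],bot.tip_extent,[x for x in dir(bot) if x[0]!='_'])
cv2.imwrite("pics/both.png",cv2.resize(np.hstack([a["im"],b["im"]]),(800,300))[:,:,::-1])
E
```

```text
pics
[[-0.133  0.529 -0.838  1.345]
 [ 0.991  0.092 -0.1    0.033]
 [ 0.024 -0.844 -0.536  0.553]
 [ 0.     0.     0.     1.   ]] [349.181 349.181 253.926 190.422  -0.026]
[[-1.    -0.008  0.019  0.575]
 [-0.019  0.633 -0.774  0.891]
 [-0.006 -0.774 -0.633  0.881]
 [ 0.     0.     0.     1.   ]] [366.467 366.467 251.433 188.982   0.   ]
0.1 [0.624 0.    0.239] [ 0.707  0.707 -0.001 -0.001] 0.017 ['Unreachable', 'tip_extent']
```

View pics/sc1.png

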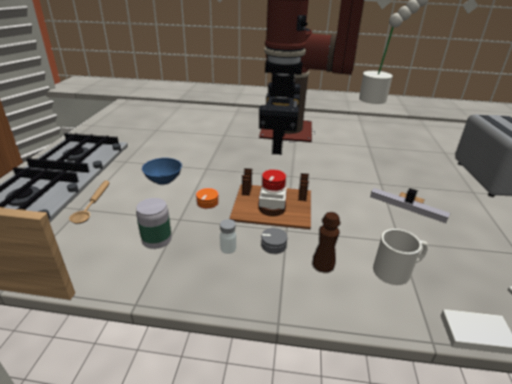

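View pics/sd1.png

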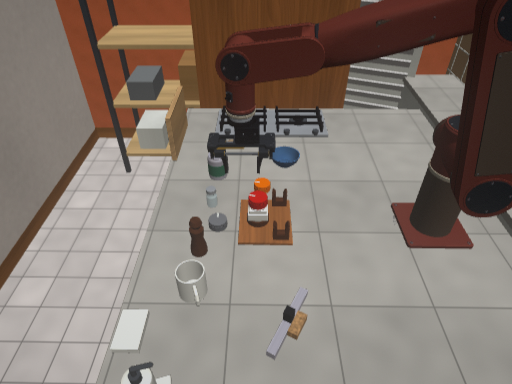

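Scene view: the red cap on the jar is at (274,180). The look-alikes are an orange cap at (207,198) and a grey lid at (274,240). The bar is at (408,204) in the scene view and (288,322) in the side view, with its cork on the robot side. I'll choose the red cap on the white jar and check it in one close crop.

Run:
```python
from h import *
a=load("sc1");b=load("sd1")
f=lambda s,x,y,W,H:cv2.resize(s["im"][y:y+H,x:x+W],(400,300),interpolation=cv2.INTER_CUBIC)
o=np.vstack([np.hstack([f(a,222,158,100,75),f(b,228,180,100,75)]),np.hstack([f(a,360,170,100,75),f(b,240,285,100,75)])])
cv2.imwrite("pics/crop1.png",o[:,:,::-1])
np.set_printoptions(precision=4,suppress=True)
# bar knob/red cap from colour+cloud
for n,s in(("sc",a),("sd",b)):
    C=cloud(s);h=cv2.cvtColor(s["im"],cv2.COLOR_RGB2HSV)
    m=((h[...,0]<6)|(h[...,0]>174))&(h[...,1]>190)&(h[...,2]>120)&(C[...,2]>.105)&(C[...,2]<.125)&(abs(C[...,0]-.65)<.2)&(s["d"]>0)
    print(n,"captop",m.sum(),C[m].mean(0) if m.any() else 0,C[m].min(0),C[m].max(0))
    m=(C[...,2]>.016)&(C[...,2]<.028)&(C[...,1]>.2)&(C[...,1]<.55)&(C[...,0]>.3)&(C[...,0]<.75)&(s["d"]>0)
    k=(C[...,2]>.05)&(C[...,2]<.065)&(C[...,1]>.2)&(C[...,1]<.55)&(C[...,0]>.3)&(C[...,0]<.75)&(s["d"]>0)
    if m.any():
        P=C[m][:,:2].astype(np.float32); print("bar",m.sum(),P.min(0),P.max(0),cv2.minAreaRect(P), "knob",k.sum(),C[k].mean(0),C[k].min(0),C[k].max(0))
    m=(C[...,2]>.066)&(C[...,2]<.085)&(abs(C[...,1])<.2)&(C[...,0]>.4)&(C[...,0]<.6)&(h[...,2]<110)&(s["d"]>0)
    n,l,st,ce=cv2.connectedComponentsWithStats(m.astype(np.uint8))
    for i in range(1,n):
        if st[i,4]>8: print("post",st[i],C[l==i].mean(0),C[l==i].min(0),C[l==i].max(0))
```

```text
sc captop 159 [ 0.5812 -0.0068  0.1138] [ 0.555  -0.035   0.1103] [0.61   0.0179 0.1155]
bar 517 [0.4371 0.2332] [0.7496 0.4614] ((0.6046133637428284, 0.35181546211242676), (0.20103715360164642, 0.31615281105041504), 83.16483306884766) knob 240 [0.6789 0.3051 0.0573] [0.4825 0.2334 0.05  ] [0.7494 0.3762 0.0649]
post [244 168   8   4  23] [ 0.4849 -0.0893  0.0705] [ 0.482  -0.0993  0.0662] [ 0.4887 -0.0792  0.0744]
post [300 173   9   4  26] [0.4855 0.0715 0.0697] [0.4806 0.0597 0.066 ] [0.4889 0.0819 0.075 ]
post [242 175   8   4  24] [ 0.5256 -0.0886  0.0715] [ 0.5207 -0.0986  0.0662] [ 0.5295 -0.0787  0.074 ]
post [300 180   9   4  25] [0.5262 0.0698 0.0715] [0.5232 0.0597 0.0661] [0.529  0.0814 0.075 ]
sd captop 171 [ 0.5736 -0.0035  0.1174] [ 0.5498 -0.0405  0.1057] [0.6045 0.0237 0.1217]
bar 906 [0.4377 0.2364] [0.75   0.4639] ((0.6032112836837769, 0.35414746403694153), (0.2041196972131729, 0.31423234939575195), 84.05511474609375) knob 171 [0.6008 0.3324 0.0583] [0.482  0.2339 0.0502] [0.7494 0.3812 0.0649]
post [272 189   4   6  18] [ 0.5218 -0.0851  0.0724] [ 0.5168 -0.0965  0.0668] [ 0.5273 -0.0762  0.0789]
post [283 189   4   6  20] [ 0.4832 -0.0855  0.0732] [ 0.4789 -0.101   0.0673] [ 0.489  -0.0772  0.0801]
post [273 221   4   7  23] [0.5232 0.0734 0.0732] [0.5184 0.0634 0.0661] [0.528  0.0844 0.0793]
post [286 221   4   7  22] [0.4838 0.0747 0.0744] [0.4785 0.0644 0.0669] [0.4876 0.0838 0.0827]
```

View pics/crop1.png

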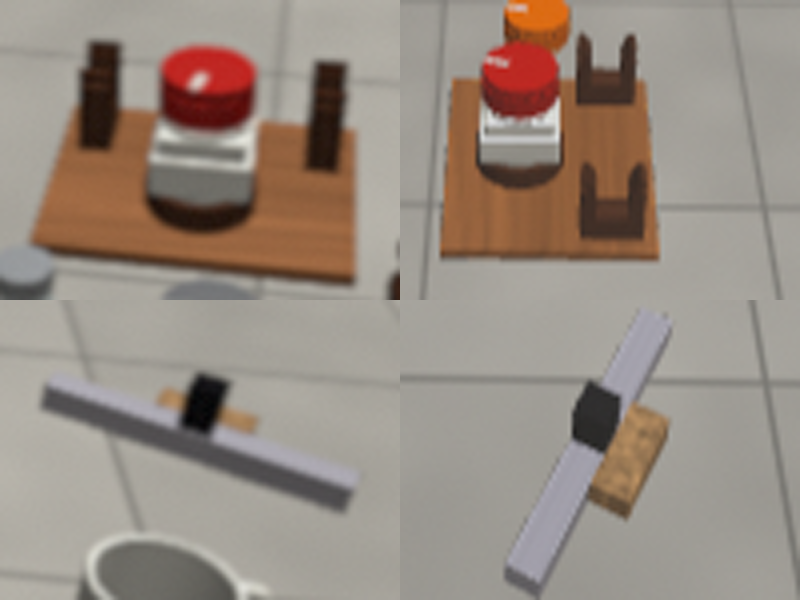

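The crop confirms the choice: the red cap with the white stripe sits on the white square jar. In the side crop, the bar's top corners are at about (640,309), (671,325), (505,570) and (540,585), and the cork faces the robot.

Run:
```python
from h import *
np.set_printoptions(precision=4,suppress=True)
a=load("sc1");b=load("sd1")
cb=np.array([[640,309],[671,325],[540,585],[505,570]],float);cb=(cb-[400,300])/4+[240,285]-.4
ca=np.array([[52,374],[45,391],[350,489],[356,472]],float);ca=(ca-[0,300])/4+[360,170]-.4
for s,c in((b,cb),(a,ca)):
    p=w(s,c,.022);e1=(p[0]+p[1])/2;e2=(p[2]+p[3])/2;print(e1,e2,"mid",(e1+e2)/2,"len",np.linalg.norm(e1-e2),"ang",np.degrees(np.arctan2(*(e2-e1)[[1,0]])))
T=pose();print(T);print(np.array(imaging.camera_info("wrist")["hand_eye"]))
```

```text
[0.4473 0.2758 0.022 ] [0.5433 0.4616 0.022 ] mid [0.4953 0.3687 0.022 ] len 0.20915996086395328 ang 62.672061239477536
[0.4567 0.2698 0.022 ] [0.5468 0.4539 0.022 ] mid [0.5017 0.3619 0.022 ] len 0.2048840576110003 ang 63.91689764516217
[[-0.      1.     -0.0017  0.6245]
 [ 1.      0.      0.0002  0.0001]
 [ 0.0002 -0.0017 -1.      0.2385]
 [ 0.      0.      0.      1.    ]]
[[-0.0009 -0.9556 -0.2947  0.0821]
 [ 1.     -0.0009 -0.0002  0.    ]
 [-0.0001 -0.2947  0.9556 -0.1449]
 [ 0.      0.      0.      1.    ]]
```

```bash
python3 -m jog '[0,0,-0.14,46,-16,0,1, 0,0,-0.28,92,-32,0,1, 0,0,-0.42,138,-48,0,1, 0,0,-0.56,184,-64,0,1, 0,0,-0.70,230,-80,0,1, 0,0,-0.84,276,-96,0,1, 0,0,-0.98,322,-112,0,1, 0,0,-1.10,365,-125,0,1]'
python3 - <<'E'
from h import *
s=shot("wrist","w1");print(pose().round(4),monitor.observe()["t"])
E
```

```text
t: 0.9
eef_pos: [0.4985, 0.3669, 0.2391]
ee_rot: [0.23, 0.973, -0.0, -0.0]
force: [1.1, -0.3, -0.4]
grip_width: 0.0871
grip_force: 0.0
[[-0.8981  0.4397 -0.0022  0.4959]
 [ 0.4397  0.8981  0.0042  0.3729]
 [ 0.0038  0.0028 -1.      0.2391]
 [ 0.      0.      0.      1.    ]] 0.95
```

View pics/w1.png

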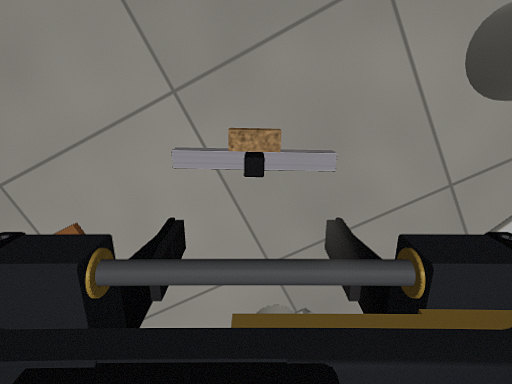

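The wrist view shows the bar centred at (254,160) with its ends at about (172,158) and (336,161). The cork is at (254,139) and the knob top at (254,164). I'll re-measure it now the arm is at rest.

```bash
cat > bar.py <<'E'
from h import *
def bar(S):
    C=cloud(S); ok=(S["d"]>0)&(np.arange(384)[:,None]<215)
    m=ok&(C[...,2]>.014)&(C[...,2]<.030); m=m.astype(np.uint8)
    n,l,st,_=cv2.connectedComponentsWithStats(m); i=1+st[1:,4].argmax(); 
    h=cv2.cvtColor(S["im"],cv2.COLOR_RGB2HSV); g=(l==i)&(h[...,1]<60)&(h[...,2]>110)
    c=np.vstack([x for x in cv2.findContours(g.astype(np.uint8),0,1)[0]]).reshape(-1,2)
    P=w(S,c.astype(float),.022)[:,:2]; r=cv2.minAreaRect((P*1000).astype(np.float32))
    k=ok&(C[...,2]>.048)&(C[...,2]<.068)&(C[...,0]>0)
    kk=C[k]; kk=kk[np.linalg.norm(kk[:,:2]-np.array(r[0])/1000,axis=1)<.04]
    return r,kk.mean(0),C[g][:,2].mean(),len(kk)
E
python3 - <<'E'
from bar import *
np.set_printoptions(precision=4,suppress=True)
imaging.get_image("wrist");imaging.get_image("wrist")
for i in range(2):
    s=shot("wrist");print(bar(s)); T=pose();print(T[:3,3],np.degrees(np.arctan2(T[1,1],T[0,1])))
E
```

```text
(((494.89239501953125, 367.63604736328125), (208.81138610839844, 23.712635040283203), 62.16257095336914), array([0.4939, 0.368 , 0.0572]), np.float64(0.021759491238280117), 439)
[0.4991 0.3657 0.2388] 63.116544019725474
(((494.7933349609375, 367.732666015625), (208.87400817871094, 23.50482940673828), 62.22036361694336), array([0.4938, 0.3679, 0.0572]), np.float64(0.021740493875462105), 435)
[0.4998 0.3646 0.2389] 63.00531016184118
```

```bash
python3 -m jog '[0,0,0.014,5.5,0.3,48,1, 0,0,0.014,5.5,0.3,96,1, 0,0,0.014,5.5,0.3,144,1, 0,0,0.014,5.5,0.3,175,1, 0,0,0.014,5.5,0.3,193,1, 0,0,0.014,5.5,0.3,193,1, 0,0,0.014,5.5,0.3,193,0, 0,0,0.014,5.5,0.3,193,0]' 45
python3 -m jog '[0,0,0,0,0,0,0, 0,0,0,0,0,0,0, 0,0,0,0,0,0,0, 0,0,0,0,0,0,0, 0,0,0,0,0,-10,0, 0,0,0,0,0,-40,0, 0,0,0,0,0,-80,0, 0,0,0,0,0,-120,0]'
```

```text
t: 1.95
eef_pos: [0.497, 0.3677, 0.0486]
ee_rot: [0.241, 0.971, 0.001, 0.001]
force: [0.1, 0.1, 0.0]
grip_width: 0.078
grip_force: 0.0
t: 2.75
eef_pos: [0.4948, 0.3676, 0.168]
ee_rot: [0.24, 0.971, -0.0, -0.0]
force: [0.5, 0.4, 0.1]
grip_width: 0.0151
grip_force: 0.0
```

The fingers close at only about 80 mm/s, so I lifted before they reached the knob. I'll go back down and close for longer.

```bash
python3 -m jog '[0,0,0,0,0,0,0.55, 0,0,0,0,0,0,0.55, 0,0,0,0,0,0,0.55, 0,0,0,0,0,0,0.55, 0,0,0,0,0,0,0.55, 0,0,0,0,0,0,0.55, 0,0,0,0,0,0,0.55, 0,0,0,0,0,0,0.55]'
python3 - <<'E'
from bar import *
np.set_printoptions(precision=4,suppress=True)
s=shot("wrist","w2");print(bar(s)); T=pose();print(T[:3,3],np.degrees(np.arctan2(T[1,1],T[0,1])),monitor.observe()["grip_width"])
E
```

```text
t: 3.55
eef_pos: [0.4951, 0.3677, 0.1663]
ee_rot: [0.24, 0.971, -0.0, -0.0]
force: [0.7, 0.2, 0.1]
grip_width: 0.0476
grip_force: 0.0
(((482.69281005859375, 374.7263488769531), (209.53907775878906, 51.40745544433594), 62.1630744934082), array([0.4935, 0.3683, 0.0571]), np.float64(0.02169852030475283), 676)
[0.4952 0.3678 0.1664] 62.22293258111575 0.047414663712508666
```

```bash
python3 -m jog '[0,0,0,1,0,40,0.55, 0,0,0,1,0,80,0.55, 0,0,0,1,0,110,0.55, 0,0,0,1,0,120,0.55, 0,0,0,1,0,120,0.2, 0,0,0,1,0,120,0.2, 0,0,0,1,0,120,0.2, 0,0,0,1,0,120,0.2]' 45
python3 -m jog '[0,0,0,0,0,0,0, 0,0,0,0,0,0,0, 0,0,0,0,0,0,0, 0,0,0,0,0,-5,0, 0,0,0,0,0,-20,0, 0,0,0,0,0,-50,0, 0,0,0,0,0,-80,0, 0,0,0,0,0,-100,0]' 45
```

```text
t: 4.4
eef_pos: [0.4952, 0.368, 0.0487]
ee_rot: [0.24, 0.971, -0.0, 0.001]
force: [-2.8, -8.5, 7.6]
grip_width: 0.0237
grip_force: 6.5
t: 5.2
eef_pos: [0.495, 0.3689, 0.1499]
ee_rot: [0.24, 0.971, 0.001, 0.001]
force: [0.7, -0.3, -5.9]
grip_width: 0.0238
grip_force: 45.0
```

```bash
python3 -m jog '[0,0,0.14,0,0,-40,0, 0,0,0.28,-5,-10,-80,0, 0,0,0.42,-18,-34,-82,0, 0,0,0.56,-31,-59,-82,0, 0,0,0.70,-44,-84,-82,0, 0,0,0.84,-57,-109,-82,0, 0,0,0.98,-70,-134,-82,0, 0,0,1.12,-84,-159,-82,0]'
python3 -c "
from h import *
T=pose();print(T[:3,3],np.degrees(np.arctan2(T[1,1],T[0,1])))"
```

```text
t: 6.0
eef_pos: [0.494, 0.1875, 0.2293]
ee_rot: [0.721, 0.693, 0.0, 0.0]
force: [0.0, -0.2, -5.9]
grip_width: 0.0236
grip_force: 45.0
[0.49401815 0.18747147 0.22930041] -2.2578375884241226
```

```bash
python3 -m jog '[0,0,0.14,-24,2,0,0, 0,0,0.28,-48,4,0,0, 0,0,0.42,-72,6,0,0, 0,0,0.56,-96,8,0,0, 0,0,0.70,-120,10,0,0, 0,0,0.84,-144,12,0,0, 0,0,0.98,-168,14,0,0, 0,0,1.12,-192,17,0,0]'
python3 -m jog '[0,0,0.14,0,0,0,0, 0,0,0.28,0,0,0,0, 0,0,0.416,0,0,0,0, 0,0,0.416,0,0,0,0, 0,0,0.416,0,0,0,0, 0,0,0.416,0,0,0,0, 0,0,0.416,0,0,0,0, 0,0,0.416,0,0,0,0]'
python3 - <<'E'
from h import *
np.set_printoptions(precision=4,suppress=True)
s=shot("wrist","w3");a=shot("scene","sc2");b=shot("side","sd2")
T=pose();print(T[:3,3],np.degrees(np.arctan2(T[1,1],T[0,1])),monitor.observe()["t"])
f=lambda s,x,y,W,H:cv2.resize(s["im"][y:y+H,x:x+W],(400,300),interpolation=cv2.INTER_CUBIC)
o=np.vstack([np.hstack([f(s,0,0,512,384),f(b,190,120,160,120)]),np.hstack([f(a,200,110,160,120),f(s,180,100,200,150)])])
cv2.imwrite("pics/q2.png",o[:,:,::-1])
E
```

```text
t: 6.8
eef_pos: [0.5046, -0.0048, 0.2293]
ee_rot: [0.979, 0.204, 0.0, -0.0]
force: [0.5, 0.2, -6.3]
grip_width: 0.0235
grip_force: 45.0
t: 7.6
eef_pos: [0.505, -0.004, 0.2286]
ee_rot: [1.0, 0.001, -0.0, 0.0]
force: [0.1, -0.6, -5.3]
grip_width: 0.0235
grip_force: 45.0
[ 0.505  -0.004   0.2285] -89.9257582751093 7.75
```

View pics/q2.png

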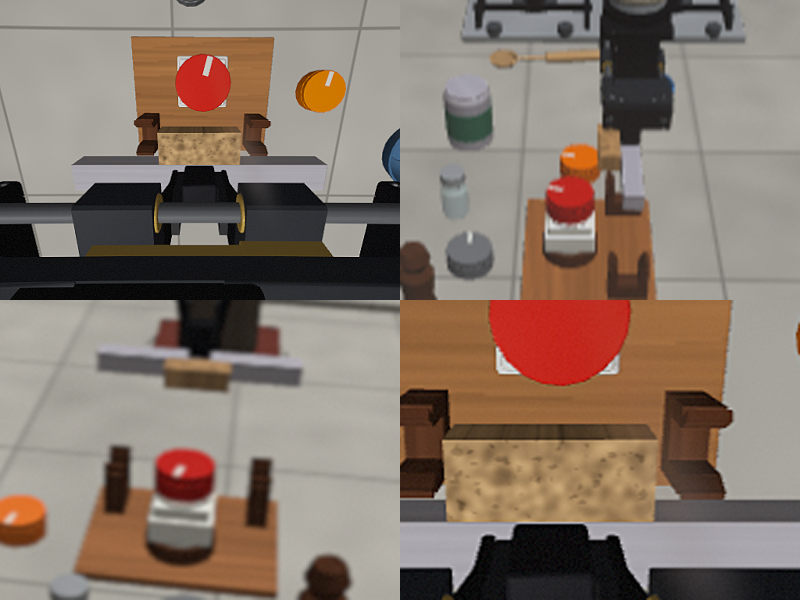

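The four-part picture shows the bar held level with its cork towards the jar. In the wrist view the red cap is at about (260,105), the post tops at about (188,150) and (328,150), and the bar's top face at about row 220.

```bash
cat > st.py <<'E'
from h import *
def stand(S):
    "red cap centre + stripe, base-plate rectangle, posts, in world mm"
    h=cv2.cvtColor(S["im"],cv2.COLOR_RGB2HSV); C=cloud(S); o=S["d"]>0; ro=np.arange(384)[:,None]<230
    near=(abs(C[...,0]-.58)<.1)&(abs(C[...,1]+.008)<.13)
    R={}
    m=o&near&(((h[...,0]<6)|(h[...,0]>174))&(h[...,1]>150)&(h[...,2]>80))
    m=m&(C[...,2]>.10)
    if m.sum()>50:
        c=max(cv2.findContours(m.astype(np.uint8),0,1)[0],key=cv2.contourArea); zt=np.median(C[m][:,2]); R["capz"]=zt
        P=(w(S,cv2.convexHull(c).reshape(-1,2).astype(float),zt)[:,:2]*1000).astype(np.float32); R["cap"]=cv2.minEnclosingCircle(P)
        f=np.zeros(m.shape,np.uint8);cv2.drawContours(f,[cv2.convexHull(c)],-1,1,-1)
        q=(cv2.erode(f,np.ones((3,3)))>0)&(h[...,1]<110)&(h[...,2]>120)
        if q.sum()>5:
            v=np.argwhere(q)[:,::-1]; mk=w(S,v.astype(float),zt)[:,:2].mean(0)*1000; d=mk-R["cap"][0]; R["mark"]=(mk,np.degrees(np.arctan2(d[1],d[0])))
    pm=o&ro&(C[...,2]>.068)&(C[...,2]<.082)&(abs(C[...,0]-.505)<.04)&(abs(C[...,1]+.008)<.12)&(h[...,2]<120)&(abs(C[...,1]+.008)>.06)
    for sgn in(1,-1):
        k=pm&(sgn*(C[...,1]+.008)>0); R["post%d"%sgn]=(k.sum(),C[k].min(0)*1000,C[k].max(0)*1000) if k.any() else None
    pl=o&ro&(C[...,2]>.006)&(C[...,2]<.018)&(h[...,1]>70)&near
    c=np.vstack(cv2.findContours(pl.astype(np.uint8),0,1)[0]).reshape(-1,2)
    P=(w(S,c.astype(float),.012)[:,:2]*1000).astype(np.float32); R["plate"]=cv2.minAreaRect(P); R["pmax"]=P.max(0),P.min(0)
    top=P[P[:,0]>P[:,0].max()-4]; R["edgeang"]=np.degrees(np.polyfit(top[:,1],top[:,0],1)[0])
    return R
E
python3 - <<'E'
from st import *
np.set_printoptions(precision=1,suppress=True)
S=load("w3")
for k,v in stand(S).items():print(k,v)
C=cloud(S);h=cv2.cvtColor(S["im"],cv2.COLOR_RGB2HSV)
# cork top face & bar
m=(C[...,2]>.17)&(S["d"]>0)&(np.arange(384)[:,None]<215)&(h[...,0]>10)&(h[...,0]<25)&(h[...,1]>60)&(h[...,2]>120)
P=C[m]*1000;zz=np.median(P[:,2]);c=max(cv2.findContours(m.astype(np.uint8),0,1)[0],key=cv2.contourArea)
print("cork z",zz,P.min(0),P.max(0),cv2.minAreaRect((w(S,c.reshape(-1,2).astype(float),zz/1000)[:,:2]*1000).astype(np.float32)))
E
```

```text
capz 0.11532965905990067
cap ((577.5466918945312, -6.992099285125732), 30.414737701416016)
mark (array([596.2, -12.1]), np.float64(-15.225299497950052))
post1 (np.int64(398), array([479. ,  60.9,  68.1]), array([528.4,  85.2,  77.5]))
post-1 (np.int64(405), array([477.6, -98.6,  68. ]), array([527.5, -74.2,  77.3]))
plate ((559.7982177734375, -7.087577819824219), (208.63670349121094, 159.37405395507812), 89.6169662475586)
pmax (array([639.6,  97.6], dtype=float32), array([ 479.7, -111.9], dtype=float32))
edgeang 0.3408342467303093
cork z 201.69188819175264 [516.4 -39.7 181.1] [543.8  30.2 203.9] ((530.3052978515625, -3.080902099609375), (26.94123649597168, 66.2157974243164), 0.36686140298843384)
```

```bash
python3 -m jog '[0,0,0.013,-1.7,3.9,15,0, 0,0,0.013,-1.7,3.9,30,0, 0,0,0.013,-1.7,3.9,45,0, 0,0,0.013,-1.7,3.9,60,0, 0,0,0.013,-1.7,3.9,60,0, 0,0,0.013,-1.7,3.9,60,0, 0,0,0.013,-1.7,3.9,60,0, 0,0,0.013,-1.7,3.9,60,0]'
cat > ck.py <<'E'
from st import *
def cork(S,zt):
    "cork top face rectangle on plane z=zt (m) -> bar origin, yaw"
    C=cloud(S);h=cv2.cvtColor(S["im"],cv2.COLOR_RGB2HSV)
    m=(abs(C[...,2]-zt)<.006)&(S["d"]>0)&(np.arange(384)[:,None]<225)&(h[...,0]>8)&(h[...,0]<28)&(h[...,1]>60)&(h[...,2]>100)
    c=max(cv2.findContours(m.astype(np.uint8),0,1)[0],key=cv2.contourArea).reshape(-1,2)
    return np.median(C[m][:,2]),cv2.minAreaRect((w(S,c.astype(float),np.median(C[m][:,2]))[:,:2]*1000).astype(np.float32))
if __name__=="__main__":
    np.set_printoptions(precision=1,suppress=True)
    T=pose();S=shot("wrist","wck");print(T[:3,3]*1000,np.degrees(np.arctan2(T[1,1],T[0,1])),monitor.observe()["t"])
    print(cork(S,T[2,3]-.0487+.022))
    try:
        for k,v in stand(S).items():print(k,v)
    except Exception as e:print(e)
E
python3 ck.py
```

```text
t: 8.55
eef_pos: [0.5041, -0.0081, 0.1695]
ee_rot: [1.0, -0.006, 0.001, 0.0]
force: [0.5, -0.8, -5.5]
grip_width: 0.0233
grip_force: 45.0
[504.1  -8.1 169.5] -90.694965730395 8.6
(np.float64(0.14268751873737914), ((530.18505859375, -7.6361083984375), (66.44647216796875, 28.197317123413086), 89.3707046508789))
capz 0.1153065186880694
cap ((577.58642578125, -7.103556156158447), 30.407329559326172)
mark (array([596.2, -12.1]), np.float64(-15.114730380820976))
post1 (np.int64(266), array([519.4,  60.7,  68.2]), array([528.4,  85. ,  76.9]))
post-1 (np.int64(279), array([518.3, -98.6,  68.1]), array([528. , -74.4,  77.1]))
plate ((558.9974975585938, -7.291954040527344), (208.48178100585938, 160.98817443847656), 89.74613952636719)
pmax (array([639.9,  97.2], dtype=float32), array([ 478.2, -111.7], dtype=float32))
edgeang 0.3701454624558321
```

```bash
python3 -m jog '[0,0,-0.004,-1.0,-0.5,8,0, 0,0,-0.004,-1.0,-0.5,18,0, 0,0,-0.004,-1.0,-0.5,28,0, 0,0,-0.004,-1.0,-0.5,38,0, 0,0,-0.004,-1.0,-0.5,38,0, 0,0,-0.004,-1.0,-0.5,38,0, 0,0,-0.004,-1.0,-0.5,38,0, 0,0,-0.004,-1.0,-0.5,38,0]'
python3 ck.py;  python3 - <<'E'
from h import *
a=load("wck");b=shot("side","sd3")
f=lambda s,x,y,W,H:cv2.resize(s["im"][y:y+H,x:x+W],(400,300),interpolation=cv2.INTER_CUBIC)
cv2.imwrite("pics/q3.png",np.hstack([f(a,86,40,320,240),f(b,228,165,100,75)])[:,:,::-1])
E
```

```text
t: 9.4
eef_pos: [0.5028, -0.0076, 0.1312]
ee_rot: [1.0, -0.004, 0.001, 0.0]
force: [1.0, 0.2, -5.3]
grip_width: 0.0237
grip_force: 45.0
[502.8  -7.6 131.2] -90.47028551388799 9.45
(np.float64(0.10428837304392966), ((528.974365234375, -7.020198822021484), (66.48076629638672, 28.19887351989746), 89.52057647705078))
capz 0.11534076222264916
cap ((577.591796875, -7.011852264404297), 30.453792572021484)
mark (array([596.2, -12.2]), np.float64(-15.482944224495125))
post1 (np.int64(352), array([518.8,  60.4,  68. ]), array([528.4,  85. ,  77.4]))
post-1 (np.int64(362), array([518.3, -99.6,  68.2]), array([527.9, -74.2,  77.4]))
plate ((564.3060913085938, -7.1634674072265625), (208.45843505859375, 150.32115173339844), 89.51994323730469)
pmax (array([639.7,  97. ], dtype=float32), array([ 488.3, -111.5], dtype=float32))
edgeang 0.20896939946669174
```

View pics/q3.png

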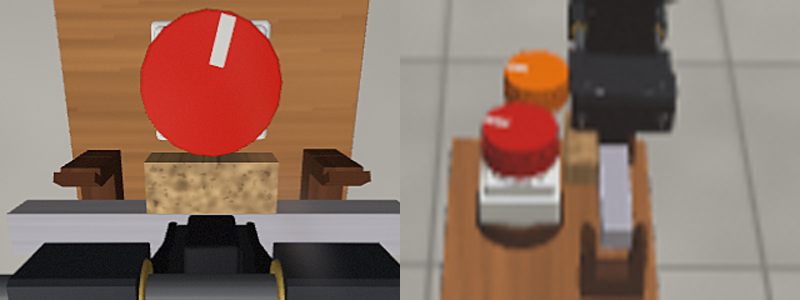

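The bar sits centred over the slots: in the crop, the posts are at (85,170) and (335,170) with the cork between them. Next I lower it.

```bash
python3 -m jog '[0,0,0,0.3,0,6,0, 0,0,0,0.3,0,12,0, 0,0,0,0.3,0,18,0, 0,0,0,0.3,0,23,0, 0,0,0,0.3,0,28,0, 0,0,0,0.3,0,32,0, 0,0,0,0.3,0,35,0, 0,0,0,0.3,0,35,0]'
```

```text
t: 10.3
eef_pos: [0.5024, -0.0074, 0.095]
ee_rot: [1.0, -0.004, -0.0, -0.0]
force: [0.5, -0.7, -6.3]
grip_width: 0.0233
grip_force: 45.0
```

```bash
python3 -m jog '[0,0,0,0,0,3,0, 0,0,0,0,0,6,0, 0,0,0,0,0,8,0, 0,0,0,0,0,10,0, 0,0,0,0,0,11,0, 0,0,0,0,0,12,0, 0,0,0,0,0,12,0, 0,0,0,0,0,12,0]'
```

```text
t: 11.1
eef_pos: [0.5027, -0.0075, 0.0837]
ee_rot: [1.0, -0.004, 0.0, -0.0]
force: [-0.6, 0.6, -4.2]
grip_width: 0.0237
grip_force: 45.0
```

```bash
python3 -m jog '[0,0,0,0,0,0.5,0, 0,0,0,0,0,0.5,0.6, 0,0,0,0,0,0.5,0.6, 0,0,0,0,0,0.5,0.6, 0,0,0,0,0,0.5,0.6, 0,0,0,0,0,-20,0.8, 0,0,0,0,0,-60,1, 0,0,0,0,0,-100,1]'
python3 -m jog '[0,0,0.14,10,0,-20,1, 0,0,0.28,30,0,-30,1, 0,0,0.42,50,0,-30,1, 0,0,0.52,70,0,-30,1, 0,0,0.52,75,0,-30,1, 0,0,0.52,75,0,-30,1, 0,0,0.52,75,0,-30,1, 0,0,0.52,75,0,-30,1]'
python3 - <<'E'
from st import *
np.set_printoptions(precision=1,suppress=True)
T=pose();S=shot("wrist","w5");print(T[:3,3]*1000,np.degrees(np.arctan2(T[1,1],T[0,1])),monitor.observe()["t"])
for k,v in stand(S).items():
    if k in("capz","cap","mark"):print(k,v)
C=cloud(S);m=(S["d"]>0)&(abs(C[...,0]-.503)<.03)&(abs(C[...,1]+.007)<.12)
k=m&(C[...,2]>.085)&(C[...,2]<.1)&(abs(C[...,1]+.007)<.03);print("knob",k.sum(),C[k].mean(0)*1000)
for a in(.05,-.05,.1,-.1):
    k=m&(abs(C[...,1]+.007-a)<.005)&(C[...,2]>.04)&(C[...,2]<.07)&(abs(C[...,0]-.503)<.008);print(a,k.sum(),np.median(C[k][:,2])*1000)
a=shot("side","sd4");b=shot("scene","sc4")
f=lambda s,x,y,W,H:cv2.resize(s["im"][y:y+H,x:x+W],(400,300),interpolation=cv2.INTER_CUBIC)
cv2.imwrite("pics/q4.png",np.vstack([np.hstack([f(S,0,0,512,384),f(a,228,165,100,75)]),np.hstack([f(b,222,158,100,75),f(S,120,60,240,180)])])[:,:,::-1])
E
```

```text
t: 11.9
eef_pos: [0.5019, -0.0073, 0.1839]
ee_rot: [1.0, -0.004, -0.001, -0.0]
force: [1.5, -0.6, 0.1]
grip_width: 0.0688
grip_force: 0.0
t: 12.7
eef_pos: [0.5769, -0.008, 0.2134]
ee_rot: [0.965, -0.261, -0.0, 0.0]
force: [-0.9, -1.0, -0.1]
grip_width: 0.087
grip_force: 0.0
[576.9  -8.  213.4] -120.20041940716423 12.75
capz 0.11532458586558522
cap ((579.4024658203125, -7.668939590454102), 31.723819732666016)
mark (array([596., -12.]), np.float64(-14.51827960095486))
knob 544 [505.   -6.8  92.1]
0.05 109 56.63160754929708
-0.05 117 56.70021365886685
0.1 0 nan
-0.1 121 56.59940761783056
  return _methods._mean(a, axis=axis, dtype=dtype,
  ret = ret.dtype.type(ret / rcount)
```

View pics/q4.png

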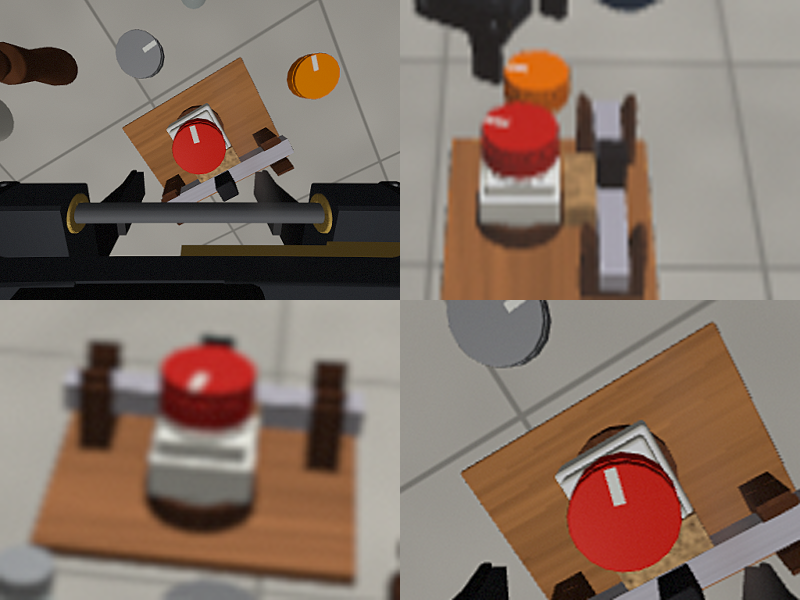

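The bar is seated on the slot floors (its top is at z = 56.7 mm on both sides), with the cork facing the jar. In the wrist part the cap is at about (198,148), and it is clear of the fingers. I'll descend onto the cap.

```bash
python3 -m jog '[0,0,0,0.2,-1.2,25,1, 0,0,0,0.2,-1.2,50,1, 0,0,0,0.2,-1.2,75,1, 0,0,0,0.2,-1.2,95,1, 0,0,0,0.2,-1.2,105,1, 0,0,0,0.2,-1.2,108,1, 0,0,0,0.2,-1.2,108,1, 0,0,0,0.2,-1.2,108,0.6]' 60
python3 -m jog '[0,0,0,0,0,0,0.6, 0,0,0,0,0,0,0.6, 0,0,0,0,0,0,0.5, 0,0,0,0,0,0,0.4, 0,0,0,0,0,0,0.3, 0,0,0,0,0,0,0.2, 0,0,0,0,0,0,0, 0,0,0,0,0,0,0]' 60
python3 -c "
from h import *
s=monitor.observe();print(s['force'],s['moment'])"
```

```text
t: 13.65
eef_pos: [0.5793, -0.0073, 0.1069]
ee_rot: [0.965, -0.261, 0.001, -0.0]
force: [0.7, -0.5, -0.2]
grip_width: 0.0841
grip_force: 0.0
t: 14.45
eef_pos: [0.5784, -0.0079, 0.1061]
ee_rot: [0.965, -0.261, 0.0, 0.001]
force: [-2.8, -3.6, 5.1]
grip_width: 0.0612
grip_force: 60.0
[-2.84744488 -3.61032328  5.14901252] [-0.67373973  0.70657503 -0.02781422]
```

Gripped at 60 N. Now I turn anticlockwise (negative about tool z), 40° first.

```bash
python3 -m jog '[0,0,-0.0875,0,0,0,0, 0,0,-0.175,0,0,0,0, 0,0,-0.262,0,0,0,0, 0,0,-0.35,0,0,0,0, 0,0,-0.436,0,0,0,0, 0,0,-0.524,0,0,0,0, 0,0,-0.61,0,0,0,0, 0,0,-0.61,0,0,0,0]'
python3 - <<'E'
from st import *
np.set_printoptions(precision=2,suppress=True)
s=monitor.observe();T=pose();print(s['force'],s['moment'],np.degrees(np.arctan2(T[1,1],T[0,1])))
for n in("side","scene"):
    R=stand(shot(n));print(R.get("cap"),R.get("mark"),R.get("capz"))
E
```

```text
t: 15.25
eef_pos: [0.5793, -0.0077, 0.1068]
ee_rot: [0.999, 0.042, 0.001, 0.0]
force: [-1.6, -4.3, 6.8]
grip_width: 0.0608
grip_force: 60.0
[-1.61 -4.27  6.82] [-0.56  0.46  0.2 ] -85.19096957725996
None None None
((590.3416748046875, -8.455066680908203), 42.269554138183594) (array([594.65,  -2.49]), np.float64(54.176070409640886)) 0.11405888048403906
```

```bash
for i in 1; do python3 -m jog '[0,0,-0.05,0,0,0,0, 0,0,-0.1,0,0,0,0, 0,0,-0.15,0,0,0,0, 0,0,-0.2,0,0,0,0, 0,0,-0.25,0,0,0,0, 0,0,-0.25,0,0,0,0, 0,0,-0.25,0,0,0,0, 0,0,-0.25,0,0,0,0]'; done
python3 - <<'E'
from st import *
np.set_printoptions(precision=2,suppress=True)
s=monitor.observe();T=pose();print(s['force'],s['moment'],np.degrees(np.arctan2(T[1,1],T[0,1])))
a=shot("scene","sc5");b=shot("side","sd5");c=shot("wrist","w6")
f=lambda s,x,y,W,H:cv2.resize(s["im"][y:y+H,x:x+W],(400,300),interpolation=cv2.INTER_CUBIC)
cv2.imwrite("pics/q5.png",np.vstack([np.hstack([f(a,222,138,100,75),f(b,208,155,100,75)]),np.hstack([f(c,0,0,512,384),f(c,140,110,240,180)])])[:,:,::-1])
E
```

```text
t: 16.15
eef_pos: [0.5794, -0.0073, 0.1068]
ee_rot: [0.986, 0.165, 0.001, 0.0]
force: [-1.5, -1.2, 7.2]
grip_width: 0.0613
grip_force: 60.0
[-1.52 -1.21  7.19] [-0.34  0.34  0.18] -70.97204575163063
```

View pics/q5.png

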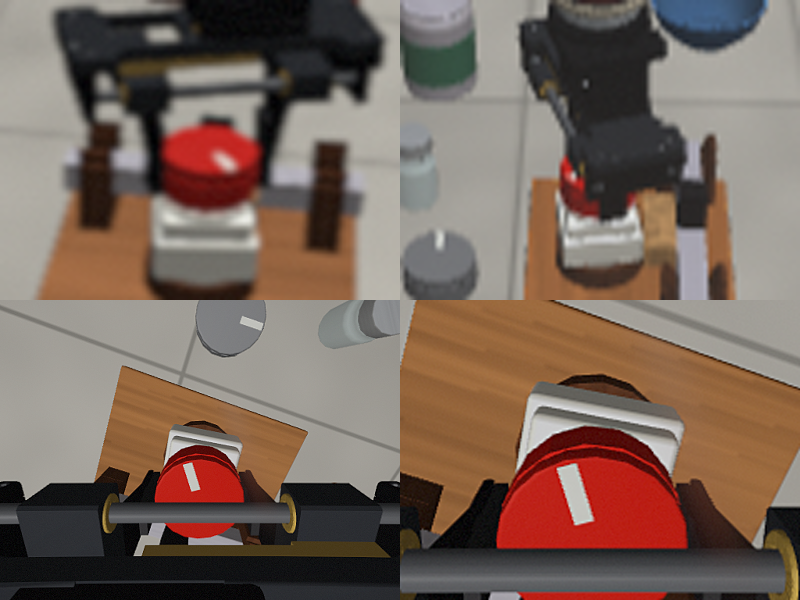

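The wrist crop shows the stripe running from (566,467) to (582,522), and the cap still sits in the grip. I'll check the cap and jar angles.

Run:
```python
from h import *
S=load("w6")
g=lambda x,y:[(x-400)*.6+140,(y-300)*.6+110]
def ang(p,q,z):
    P=w(S,[g(*p),g(*q)],z);d=P[0]-P[1];return np.degrees(np.arctan2(d[1],d[0])),P[0]
print("stripe",ang((567,467),(582,522),.115))
print("jar far edge",ang((527,385),(683,412),.064))
print("plate edge",ang((553,302),(798,388),.012))
m=cloud(S);k=(abs(m[...,0]-.58)<.02)&(abs(m[...,1]+.007)<.02)&(m[...,2]>.1)&(S["d"]>0);print(np.median(m[k][:,2]))
```

```text
stripe (np.float64(32.44607280411498), array([0.60162346, 0.00902135, 0.115     ]))
jar far edge (np.float64(98.89653889197486), array([0.60945884, 0.03088915, 0.064     ]))
plate edge (np.float64(89.9942890090807), array([0.63975423, 0.03378015, 0.012     ]))
0.11622210393848298
```

```bash
python3 -m jog '[0,0,-0.05,0,0,0,0, 0,0,-0.1,0,0,0,0, 0,0,-0.15,0,0,0,0, 0,0,-0.2,0,0,0,0, 0,0,-0.25,0,0,0,0, 0,0,-0.25,0,0,0,0, 0,0,-0.25,0,0,0,0, 0,0,-0.25,0,0,0,0]'
python3 - <<'E'
from h import *
np.set_printoptions(precision=2,suppress=True)
s=monitor.observe();T=pose();print(s['force'],s['moment'],np.degrees(np.arctan2(T[1,1],T[0,1])))
E
python3 -m jog '[0,0,0,0,0,-0.5,0, 0,0,0,0,0,-1,0, 0,0,0,0,0,-1.5,0, 0,0,0,0,0,-2,0, 0,0,0,0,0,-2,0, 0,0,0,0,0,-2,0, 0,0,0,0,0,-2,0, 0,0,0,0,0,-2,0]'
python3 - <<'E'
from h import *
S=shot("wrist","w7");a=shot("scene","sc7")
f=lambda s,x,y,W,H:cv2.resize(s["im"][y:y+H,x:x+W],(400,300),interpolation=cv2.INTER_CUBIC)
cv2.imwrite("pics/q6.png",np.hstack([f(S,140,110,240,180),f(a,222,138,100,75)])[:,:,::-1])
E
```

```text
t: 17.1
eef_pos: [0.5795, -0.0069, 0.1068]
ee_rot: [0.958, 0.287, 0.001, 0.0]
force: [-1.5, -0.5, 7.0]
grip_width: 0.0611
grip_force: 60.0
[-1.51 -0.49  6.97] [-0.18  0.29  0.06] -56.658484613706804
t: 17.9
eef_pos: [0.5794, -0.007, 0.1085]
ee_rot: [0.958, 0.287, 0.001, 0.0]
force: [0.9, -0.4, 5.7]
grip_width: 0.0611
grip_force: 60.0
```

View pics/q6.png

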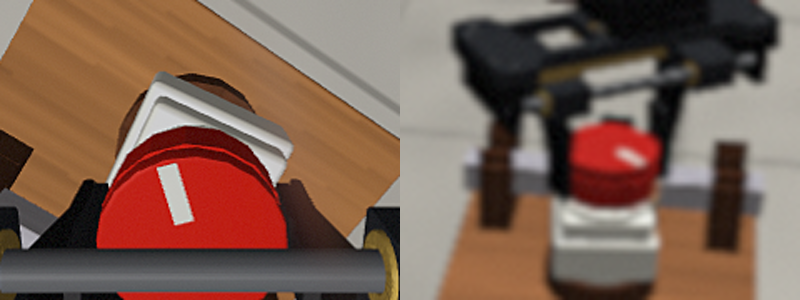

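The stripe has turned further, to (172,193) in the crop, and the upward push fell from 7.0 to 5.7 N on a 2 mm lift. The cap is therefore free and the jar has stayed down. I'll lift it straight up 36.5 mm.

```bash
python3 -m jog '[0,0,0,0,0,-5,0, 0,0,0,0,0,-10,0, 0,0,0,0,0,-16,0, 0,0,0,0,0,-22,0, 0,0,0,0,0,-28,0, 0,0,0,0,0,-33,0, 0,0,0,0,0,-36.5,0, 0,0,0,0,0,-36.5,0]'
python3 -m jog '[0,0,0,0,0,0,0, 0,0,0,0,0,0,0, 0,0,0,0,0,0,0, 0,0,0,0,0,0,0, 0,0,0,0,0,0,0, 0,0,0,0,0,0,0, 0,0,0,0,0,0,0, 0,0,0,0,0,0,0]'
python3 - <<'E'
from st import *
np.set_printoptions(precision=2,suppress=True)
T=pose();S=shot("wrist","w8");a=shot("scene","sc8");b=shot("side","sd8")
print(T,monitor.observe()["t"])
C=cloud(S);k=(np.linalg.norm(C[...,:2]-T[:2,3],axis=2)<.025)&(C[...,2]>.13)&(S["d"]>0)&(C[...,2]<.17)
h=cv2.cvtColor(S["im"],cv2.COLOR_RGB2HSV);k&=(h[...,1]>150)
P=C[k];A=np.c_[P[:,:2]-P[:,:2].mean(0),np.ones(len(P))];c,*_=np.linalg.lstsq(A,P[:,2],rcond=None);print(len(P),"top z",c[2]*1000,"tilt deg",np.degrees(c[:2]))
for n,q in(("sc",a),("sd",b)):
    R=stand(q);print(n,R.get("cap"),R.get("capz"))
f=lambda s,x,y,W,H:cv2.resize(s["im"][y:y+H,x:x+W],(400,300),interpolation=cv2.INTER_CUBIC)
cv2.imwrite("pics/q7.png",np.vstack([np.hstack([f(a,222,128,100,75),f(b,208,155,100,75)]),np.hstack([f(S,0,0,512,384),f(a,100,80,360,270)])])[:,:,::-1])
E
```

```text
t: 18.8
eef_pos: [0.5788, -0.0071, 0.1448]
ee_rot: [0.958, 0.287, 0.001, 0.0]
force: [-0.1, 0.5, -0.6]
grip_width: 0.0613
grip_force: 60.0
t: 19.6
eef_pos: [0.5784, -0.0071, 0.144]
ee_rot: [0.958, 0.287, 0.0, 0.0]
force: [-0.0, -0.4, -0.6]
grip_width: 0.061
grip_force: 60.0
[[ 0.84  0.55  0.    0.58]
 [ 0.55 -0.84 -0.   -0.01]
 [-0.    0.   -1.    0.14]
 [ 0.    0.    0.    1.  ]] 19.75
3585 top z 153.17637563755505 tilt deg [-0.01 -0.04]
sc ((600.552490234375, -4.7660040855407715), 51.02995300292969) 0.15015560691236002
sd ((582.149169921875, 11.574331283569336), 44.88603591918945) 0.15577048760222068
```

View pics/q7.png

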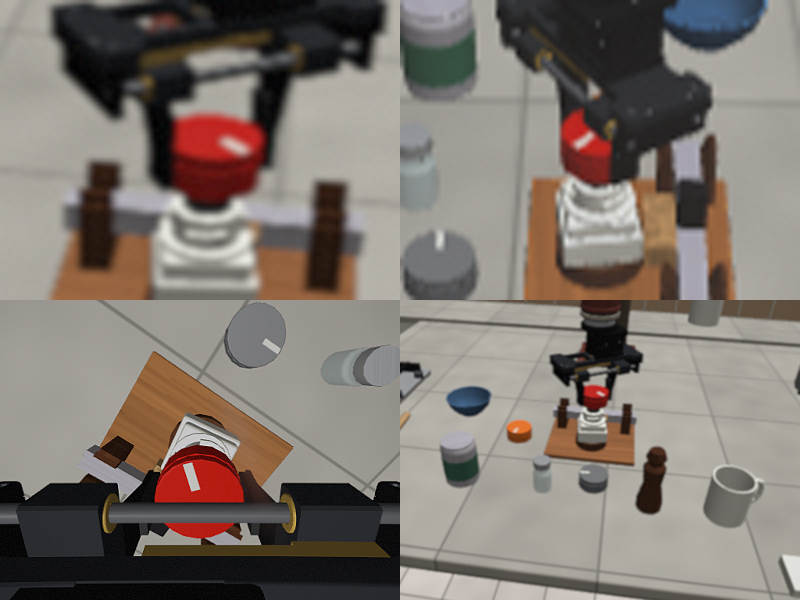

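The cap is level and held over the jar's mouth at about 19 mm. The jar is down, the bar is across the posts, and the other things have not moved. I'll trim the height by 1 mm and hand in.

```bash
python3 -m jog '[0,0,0,0,0,-1,0, 0,0,0,0,0,-1,0, 0,0,0,0,0,-1,0, 0,0,0,0,0,-1,0, 0,0,0,0,0,-1,0, 0,0,0,0,0,-1,0, 0,0,0,0,0,-1,0, 0,0,0,0,0,-1,0]'
python3 -c "
from cell import workorder
print(workorder.finish_job())"
```

```text
t: 20.55
eef_pos: [0.5784, -0.0072, 0.145]
ee_rot: [0.958, 0.287, -0.0, 0.0]
force: [-0.7, -0.3, -0.9]
grip_width: 0.0612
grip_force: 60.0
the job is handed in; nothing more can be done
None
```

I handed the job in at 20.6 s: the bar lies across both posts on the slot floors with its cork towards the jar, the jar stands in its place turned roughly 9° against the cork, the cap came free after about 62° of turning and is held level about 20 mm above the mouth, centred to within about 1 mm, and the other things look undisturbed.

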